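Park the row of paint pots against the stop

TASK

Clear the painting place: slide the whole row of three square paint pots along its dark wooden board until the leading pot is up against the wooden stop at the board's end. Push them as one block, so that they never part, lift or tip, and leave them standing in a straight, closed row in line with the board.

Things in the scene. Friction and masses are not known exactly. Their poses are not given: they have to be found in the camera images.
- board: dark wooden board fixed to the table, 120 x 420 mm and 8 mm thick, with a lighter wooden stop bar across one end (30 mm thick, its top 40 mm above the table). Origin: centre of the underside, on the table. z up; y runs along the board towards the stop; x across it. The stop's inner face is at y = +180 mm; the pots stand on the board's top at z = 8 mm.
- pot_a: square white plastic paint pot, 46 x 46 mm in plan and 46 mm high, with a round black screw cap 36 mm across and 12 mm high on top (58 mm in all, about 110 g). Origin: centre of the underside; z up; y points along the row towards the stop. This is the leading pot, nearest the stop; 60 to 130 mm of free board lie between them.
- pot_b: square paint pot just like pot_a, with the same size, origin and axes. The middle one, directly behind pot_a, 0.5 mm between them. Nothing else stands on the board; two round pots and a figurine, up to 75 mm high, stand on the table at its +x side, 120 mm or more from its centre line.
- pot_c: square paint pot just like pot_a, with the same size, origin and axes. The last one, farthest from the stop, 0.5 mm behind pot_b; at least 110 mm of free board lie behind it. The pots slide easily: the row needs about 1 to 4 N.

How it is judged:
By the outcome, as a careful person would: the job done as asked, in the order asked, and still so for the second after the job is handed in, with the robot touching nothing.
It also fails if it takes over 32 s, if anything falls off the work surface, if the arm or the gripper's body presses on something with over 40 N, if the wrist force passes 120 N, or if a joint passes its speed limit or range.

ROBOT

A 6-joint arm with a two-finger parallel gripper is mounted at the origin on the work surface. World frame = base frame: x ahead of the robot, y to its left, z up, the work surface at z = 0. Lengths are in mm, angles in degrees, forces in N, time in s.
With the tool pointing down it reaches from about 300 to 850 mm from the base axis. Payload 4.2 kg.
Tool frame: the origin (TCP) lies between the finger pads; the fingertips stand 19 mm ahead of it and the grasp point (between the pads) is the TCP (env.tips_ahead is the distance from the TCP to the fingertips, in mm); z points along the fingers, y is the direction in which the jaws open and shut (so a half turn about z gives the same grasp; the last joint's range is limited). The gripper opens to 91 mm and grips with 3 to 60 N. Pads are 32 mm wide; open, the fingers measure 118 mm over their backs; the gripper's body (76 mm by 178 mm) begins 60 mm behind the grasp point.
Start: joints at [64.057, 18.312, 89.639, -0, 72.044, -1.146], TCP at [241.167, 521.996, 232.976] pointing down, gripper open.
Joint ranges: [-177.97, 177.97], [-48.28, 115.42], [12.27, 149.76], [-77.06, 257.06], [2.81, 150.46], [-146.56, 146.56]. Speed limits (degrees/s): [147.25, 147.25, 180, 180, 180, 180].

INTERFACE

Orientations are given as [roll, pitch, yaw] about the fixed x, y, z axes, in that order (R = Rz(yaw) Ry(pitch) Rx(roll)).
In Python, from workcell import telemetry, viewer, job_done, env gives the robot as it stands. The module is installed in compiled form; this text tells all that it offers.
- The arm moves only by the shell command python3 -m jog 'ROWS' [FORCE]. ROWS is JSON, a list of rows, each a list of 3 entries, a list of its own where there are three numbers: the shift along the tool's x, y, z in cm, then the turn about the tool's z in degrees, then the opening, from 0 (shut) to 1 (fully open). A call has 1 to 10 rows; each row shifts and turns the pose as measured when the row begins, along the tool's axes as they then stand; what a row does not reach is not made up. A row lasts 1/8 s, in which the tool goes at most 62.5 mm and 10.7 degrees, less where a joint would pass 70% of its speed; a pose out of reach is approached as far as the arm can. A call is refused whole if a number of a shift passes 6.25 or a number of a turn 10.7, either way. A call with a gripper value outside its range is refused whole. The fingers move at their own pace and stop on an object; FORCE is the grip in N (left out, the last holds). Time passes only in rows, so rows that do not move let the fingers close. It gives the time, the measured TCP pose, the force and the opening at its end, in the units of the state.
- telemetry.state(): the state, without advancing time (a new reading comes with each control period).
- viewer.grab_frame(name): name is "scene" or "top" or "wrist"; returns a dict with "color" (420x560x3 uint8, red, green, blue), "K" (3x3 intrinsics, pixels), "rvec" (rotation vector, rad) and "tvec" (3), from world to camera coordinates, as OpenCV has them. Camera axes: x right, y down, z forward; pixel columns grow to the right and rows downward; lengths in mm; the calibration is good to about 2 mm. The wrist camera is an equidistant fisheye: a pixel r from the principal point sees the ray r / f radians off the axis. A picture is of the moment at which its call begins. There is no depth.
- job_done(): hands the job in, once; it reports no verdict.
The state is a dict: "time_s": time; "qpos": joint angles; "qvel": joint speeds; "effort": joint torques, N m; "ee_pos": TCP position; "ee_rot": TCP orientation; "force": force on the tool from outside, world axes, zero at the start; "torque": the same for the moment, N m; "gripper_width": finger opening in mm.
Only numpy, scipy, OpenCV 4.12 (cv2) and the standard library are available. Lean on these libraries where they do the work, as an engineer would, in place of code of your own. Each camera call takes 0.05 s, during which the arm holds its last target. There are 200 camera calls.

## Working session

There is one attempt and no reset: what is moved stays moved. The work goes in short steps, Python scripts to look and compute and a shell command to move; the robot and the scene stay as the last step left them, time stands still between calls to the robot, and variables do not carry over. Pictures are saved under pics/ and viewed, about 8 in all and at most 12, crops included, and the job is handed in when it is done.

```bash
mkdir -p pics; python3 - <<'E'
from workcell import telemetry, viewer, env
import cv2,numpy as np,pickle
s=telemetry.state();print({k:np.round(v,2).tolist() for k,v in s.items()})
fs={}
for n in("top","scene"):
    f=viewer.grab_frame(n);fs[n]=f;cv2.imwrite(f"pics/{n}0.png",f["color"][:,:,::-1]);print(n,f["K"],(-cv2.Rodrigues(np.array(f["rvec"]))[0].T@f["tvec"]).ravel())
pickle.dump(fs,open("f0.pkl","wb"))
E
```

```text
{'time_s': 0.0, 'qpos': [64.06, 18.35, 89.71, -0.0, 72.04, -1.15], 'qvel': [-0.06, -0.02, 0.04, 0.04, -0.05, -0.02], 'effort': [-0.0, -41.24, -23.2, 0.07, 0.05, -0.0], 'ee_pos': [240.96, 521.56, 232.11], 'ee_rot': [-179.9, -0.0, 155.2], 'force': [0.0, 0.18, 0.15], 'torque': [0.01, 0.02, -0.03], 'gripper_width': 91.26}
top [[444.16144297   0.         275.07429234]
 [  0.         444.16144297 211.00029969]
 [  0.           0.           1.        ]] [514.59637716  36.34888538 684.14852045]
scene [[528.19076567   0.         278.92518356]
 [  0.         528.19076567 209.63813639]
 [  0.           0.           1.        ]] [947.67748459 -13.55727791 587.48712448]
```

View pics/top0.png

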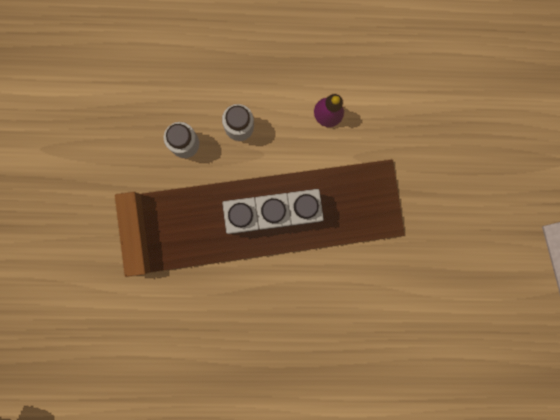

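View pics/scene0.png

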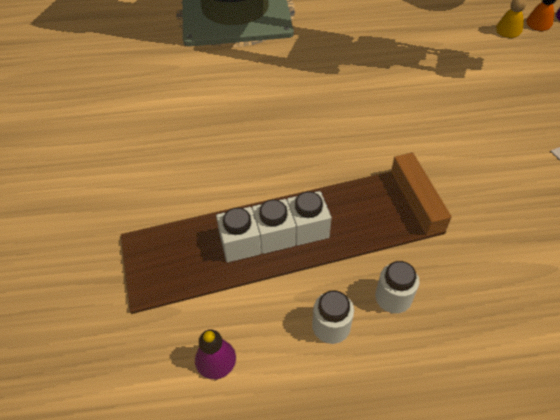

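The top view shows the stop at the left (px 130,235), the pot caps at (240,215), (273,210) and (306,206), and the free end of the board at the right (395,200). The side objects are on the far side.

```bash
cat > h.py <<'E'
import cv2,numpy as np
def ray(f,uv,z):
    R=cv2.Rodrigues(np.array(f["rvec"]))[0];c=-R.T@np.array(f["tvec"]).ravel()
    uv=np.atleast_2d(uv).astype(float);d=(np.c_[uv,np.ones(len(uv))]@np.linalg.inv(f["K"]).T)@R
    return c+d*((z-c[2])/d[:,2])[:,None]
def big(m,n=1):
    cs=cv2.findContours(m.astype(np.uint8),cv2.RETR_EXTERNAL,cv2.CHAIN_APPROX_NONE)[0]
    return sorted(cs,key=cv2.contourArea)[::-1][:n]
def measure(f,roi=(110,150,410,290)):
    c=f["color"];hsv=cv2.cvtColor(c,cv2.COLOR_RGB2HSV).astype(int);H,S,V=hsv.transpose(2,0,1)
    x0,y0,x1,y1=roi;ok=np.zeros(H.shape,bool);ok[y0:y1,x0:x1]=1
    out={}
    # caps: dark, unsaturated
    caps=[x for x in big(ok&(S<70)&(V<110),8) if cv2.contourArea(x)>150]
    out["caps"]=[ray(f,np.array(cv2.minEnclosingCircle(x)[0]),66)[0] for x in caps]
    w=big(ok&(S<70)&(V>125))
    out["white_px"]=cv2.minAreaRect(w[0])
    # board: anything dark brown, pots filled in by outer contour
    b=big(ok&(((V<95)&(S>90))|(S<70)))
    out["board"]=b[0]
    s=big(ok&(S>150)&(V>95)&(V<175)&(H<14))
    out["stop"]=s[0]
    return out
def rect(P):
    (cx,cy),(w,h),a=cv2.minAreaRect(P[:,:2].astype(np.float32))
    if w>h: a,w,h=a-90,h,w      # long axis = h, at a+90
    return np.round([cx,cy,w,h,a+90],2)
E
python3 - <<'E'
import pickle;from h import *
f=pickle.load(open("f0.pkl","rb"))["top"];m=measure(f)
print("caps",np.round(m["caps"],1))
print("white",rect(ray(f,cv2.boxPoints(m["white_px"]),54)),m["white_px"])
print("board",rect(ray(f,m["board"][:,0],8)));print("stop",rect(ray(f,m["stop"][:,0],40)),cv2.boundingRect(m["stop"]))
im=f["color"][:,:,::-1].copy();cv2.drawContours(im,[m["board"]],-1,(0,255,0),1);cv2.drawContours(im,[m["stop"]],-1,(255,0,0),1)
cv2.imwrite("pics/m1.png",cv2.resize(im[140:300,100:420],None,fx=2.4,fy=2.4))
for r in m["board"][:,0][::40]: pass
E
```

```text
caps [[554.7 -33.8  66. ]
 [542.6  60.   66. ]
 [549.2  14.5  66. ]]
white [550.11  15.51  45.95 138.84  98.84] ((272.1353759765625, 210.51528930664062), (32.115779876708984, 97.40465545654297), 82.40535736083984)
board [541.95  15.44 128.35 400.56  98.75]
stop [510.47 218.42  27.27 112.05   9.12] (118, 196, 27, 80)
```

View pics/m1.png

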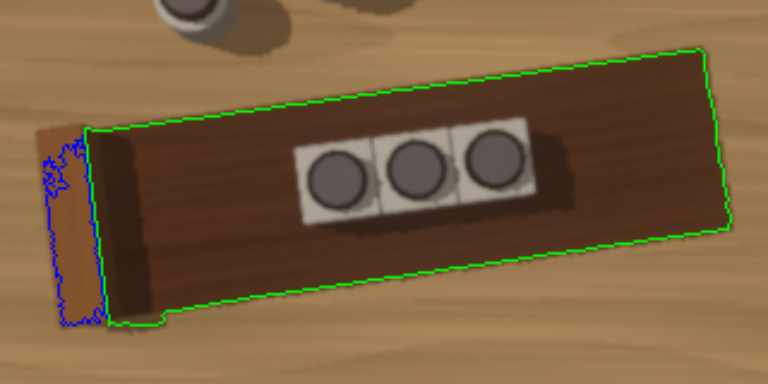

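The board contour is good except for the stop's shadow at the lower left (crop 110–165,320). I'll fit the edges as lines, leaving that part out.

```bash
cat >> h.py <<'E'
def line(P):
    vx,vy,x,y=cv2.fitLine(P[:,:2].astype(np.float32),cv2.DIST_HUBER,0,.01,.01).ravel()
    if vy<0: vx,vy=-vx,-vy
    return np.array([x,y]),np.array([vx,vy]),np.degrees(np.arctan2(vy,vx))
def frame_of(f,verbose=1):
    """board axis + row in board coordinates (u along to stop, v across +x side)"""
    m=measure(f);B=ray(f,m["board"][:,0],8)
    a=np.radians(97.5);d=np.array([np.cos(a),np.sin(a)]);n=np.array([d[1],-d[0]]);c0=np.array([545.,16.])
    u=(B[:,:2]-c0)@d;v=(B[:,:2]-c0)@n
    k=(u>-165)&(u<110);F=line(B[k&(v>40)]);N=line(B[k&(v<-40)]);E=line(B[(u<-150)&(abs(v)<45)])
    return m,F,N,E
E
python3 - <<'E'
import pickle;from h import *
f=pickle.load(open("f0.pkl","rb"))["top"];m,F,N,E=frame_of(f)
a=np.radians((F[2]+N[2])/2);d=np.array([np.cos(a),np.sin(a)]);n=np.array([d[1],-d[0]])
print("angles",F[2],N[2],"end",E[2],"width",(F[0]-N[0])@n)
ctr=((F[0]@n)+(N[0]@n))/2;end=E[0]@d
print("end u",end,"stop inner u",end+390,"centre v",ctr)
S=ray(f,m["stop"][:,0],40)[:,:2];print("stop u range",np.percentile(S@d,[2,98]),"v",np.percentile(S@n,[1,99])-ctr)
C=np.array(sorted(m["caps"],key=lambda c:c[1]))[:,:2];print("caps u",C@d,"v",C@n-ctr)
hsv=cv2.cvtColor(f["color"],cv2.COLOR_RGB2HSV);ok=np.zeros(hsv.shape[:2],bool);ok[150:290,110:410]=1
W=ray(f,big(ok&(hsv[...,1]<70))[0][:,0],54)[:,:2];u=W@d;v=W@n-ctr
print("row u",np.percentile(u,[2,98]),"v",np.percentile(v,[2,98]))
mid=(u>u.min()+12)&(u<u.max()-12);vm=np.median(v)
for s in(W[mid&(v>np.mean(v))],W[mid&(v<np.mean(v))]):print("row side angle",line(s)[2])
r=u.min();print("back centre world",d*r+n*(ctr+np.mean([v.min(),v.max()])),"d",d,"board ctr line pt",d*r+n*ctr)
E
```

```text
angles 99.07088 99.14201 end 9.545764 width 116.78602
end u -269.24594 stop inner u 120.75406 centre v 541.4762
stop u range [121.33707642 148.29290621] v [-58.1521091  51.2219385]
caps u [-121.15635024  -72.6204488   -26.63737401] v [0.85899682 3.06882693 3.81597308]
row u [-141.56376605   -2.49806767] v [-20.04291619  27.29869346]
row side angle 98.709656
row side angle 98.70817
back centre world [560.70053096 -53.80043272] d [-0.15826918  0.987396  ] board ctr line pt [557.104119   -54.37689628]
```

Checks: the board axis is at about 99.1°, the width reads 117 of 120 mm, and the row length is right. The row lies at about 98.7°, 3.6 mm towards +x, with about 123 mm free. I'll push with both fingers across the back face of pot_c, with tool x along the board. First I turn the tool by +56° and narrow the fingers.

```bash
python3 -m jog '[[[0,0,0],10.5,0.24],[[0,0,0],10.5,0.24],[[0,0,0],10.5,0.24],[[0,0,0],10.5,0.24],[[0,0,0],10.5,0.24],[[0,0,0],3.6,0.24],[[0,0,0],0,0.24]]' 20
cat > go.py <<'E'
import sys,numpy as np
from workcell import telemetry
from scipy.spatial.transform import Rotation as Ro
s=telemetry.state();R=Ro.from_euler("xyz",s["ee_rot"],degrees=True).as_matrix()
t=np.array([float(x) for x in sys.argv[1:4]]);print(np.round(s["ee_pos"],1),np.round(s["ee_rot"],2),"w",s["gripper_width"],"tool shift cm",np.round(R.T@(t-s["ee_pos"])/10,2),"heading",np.degrees(np.arctan2(R[1,0],R[0,0])),"F",np.round(s["force"],1),"t",s["time_s"])
E
python3 go.py 568 -99 150
```

```text
time_s: 0.98
ee_pos: [240.0, 519.7, 228.5]
ee_rot: [-179.7, 0.5, 97.7]
force: [0.7, 0.3, 0.2]
gripper_width: 24.2
[240.  519.7 228.5] [-179.7     0.46   97.65] w 24.227353757338 tool shift cm [-65.62  24.31   8.25] heading 97.65343518498925 F [0.7 0.3 0.2] t 0.975
```

```bash
python3 -m jog '[[[-5.5,2,0],-1.3,0.24],[[-5.5,2,0],0,0.24],[[-5.5,2,0],0,0.24],[[-5.5,2,0],0,0.24],[[-5.5,2,0],0,0.24],[[-5.5,2,0],0,0.24],[[-5.5,2,0],0,0.24],[[-5.5,2,0],0,0.24],[[-5.5,2,0],0,0.24],[[-5.5,2,0],0,0.24]]'
python3 go.py 568 -99 150
```

```text
time_s: 2.22
ee_pos: [533.7, -2.5, 230.6]
ee_rot: [-179.8, 0.4, 100.2]
force: [0.2, 0.7, -0.4]
gripper_width: 21.7
[533.7  -2.5 230.6] [-179.83    0.4   100.23] w 21.713616485306677 tool shift cm [-10.05   1.69   8.12] heading 100.2344459593365 F [ 0.2  0.7 -0.4] t 2.225
```

```bash
python3 -m jog '[[[-5,0.8,0],1.2,0.24],[[-5,0.8,0],0,0.24],[[0,0,3],0,0.24],[[0,0,4],0,0.24],[[0,0,0],0,0.24]]'
python3 go.py 568 -99 32
```

```text
time_s: 2.85
ee_pos: [568.8, -107.5, 158.6]
ee_rot: [-179.9, 0.4, 98.9]
force: [0.2, 1.0, 0.4]
gripper_width: 21.7
[ 568.8 -107.5  158.6] [-179.87    0.43   98.93] w 21.725474981994573 tool shift cm [ 0.95  0.08 12.66] heading 98.9293733063284 F [0.2 1.  0.4] t 2.85
```

```bash
python3 -m jog '[[[0,0,4],0,0.24],[[0,0,4],0,0.24],[[0,0,2.5],0,0.24],[[0,0,1.2],0,0.24],[[0,0,0.4],0,0.24],[[0,0,0],0,0.24]]'
python3 go.py 568 -99 32
python3 - <<'E'
from workcell import viewer;import cv2,numpy as np
t=viewer.grab_frame("top")["color"][140:300,100:420];s=viewer.grab_frame("scene")["color"][130:320,90:470]
t=cv2.resize(t,(700,350),interpolation=2);s=cv2.resize(s,(500,250),interpolation=2);s=cv2.copyMakeBorder(s,0,0,0,200,0)
cv2.imwrite("pics/p1.png",np.vstack([t,s])[:,:,::-1])
E
```

```text
time_s: 3.6
ee_pos: [576.9, -108.8, 44.2]
ee_rot: [179.2, 0.8, 99.2]
force: [-0.4, 0.5, 1.2]
gripper_width: 22.2
[ 576.9 -108.8   44.2] [179.19   0.77  99.21] w 22.166492006621812 tool shift cm [ 1.13 -0.73  1.19] heading 99.21263032575503 F [-0.4  0.5  1.2] t 3.6
```

View pics/p1.png

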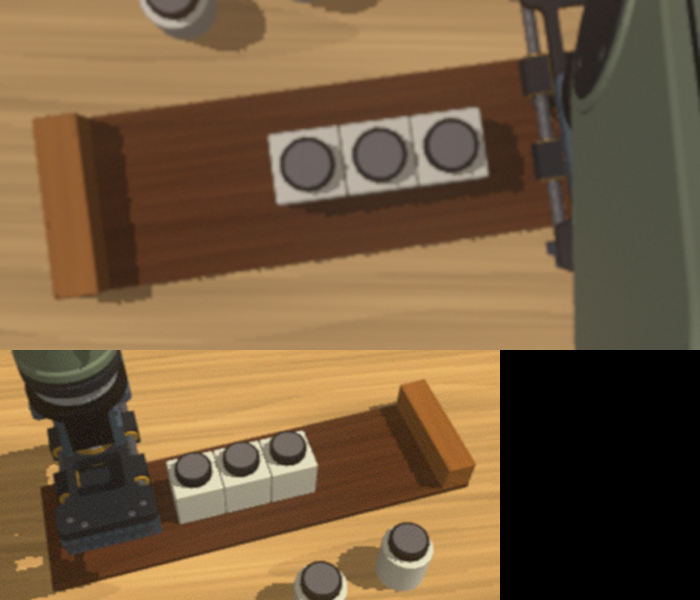

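The row is undisturbed in both parts of the picture, and the gripper is on the board behind pot_c. It sits 7 mm too far to +x, so I'll correct that and the height, then close in slowly.

```bash
python3 -m jog '[[[0,-0.7,0.5],0,0.24],[[0,0,0.5],0,0.24],[[0.4,0,0],0,0.24],[[0.4,0,0],0,0.24],[[0,0,0],0,0.24]]'
python3 go.py 565.5 -82 32
```

```text
time_s: 4.32
ee_pos: [568.8, -101.8, 34.8]
ee_rot: [179.1, 0.8, 99.2]
force: [-0.0, 1.0, 0.3]
gripper_width: 21.9
[ 568.8 -101.8   34.8] [179.05   0.82  99.2 ] w 21.889069745610424 tool shift cm [ 2.01 -0.01  0.25] heading 99.2004240666069 F [-0.   1.   0.3] t 4.325
```

```bash
python3 -m jog '[[[0.35,0,0],0,0.24],[[0.35,0,0],0,0.24],[[0.35,0,0],0,0.24],[[0.35,0,0],0,0.24],[[0.35,0,0],0,0.24],[[0.35,0,0],0,0.24],[[0.3,0,0],0,0.24],[[0,0,0],0,0.24]]'
python3 go.py 563.7 -70 34
python3 -m jog '[[[0.15,0,0],0,0.24],[[0.15,0,0],0,0.24],[[0.15,0,0],0,0.24],[[0.15,0,0],0,0.24],[[0.15,0,0],0,0.24]]'
python3 go.py 563.7 -70 34
```

```text
time_s: 5.32
ee_pos: [564.9, -76.2, 34.6]
ee_rot: [179.0, 0.8, 99.2]
force: [0.2, -0.5, 0.1]
gripper_width: 22.0
[564.9 -76.2  34.6] [179.03   0.83  99.23] w 22.042687974882135 tool shift cm [ 0.63 -0.02  0.05] heading 99.22733573546807 F [ 0.2 -0.5  0.1] t 5.325
time_s: 5.95
ee_pos: [564.0, -68.9, 34.6]
ee_rot: [179.0, 0.9, 99.2]
force: [0.9, -2.5, 0.3]
gripper_width: 21.6
[564.  -68.9  34.6] [178.99   0.87  99.21] w 21.624881908234713 tool shift cm [-0.1  -0.05  0.06] heading 99.21405524313448 F [ 0.9 -2.5  0.3] t 5.95
```

Contact came where predicted (2.5 N). I push steadily at about 20 mm/s.

```bash
python3 -m jog '[[[0.2,0,0],0,0.24],[[0.25,0,0],0,0.24],[[0.25,0,0],0,0.24],[[0.25,0,0],0,0.24],[[0.25,0,0],0,0.24],[[0.25,0,0],0,0.24],[[0.25,0,0],0,0.24],[[0.25,0,0],0,0.24],[[0.25,0,0],0,0.24],[[0.25,0,0],0,0.24]]'
python3 go.py 544.6 52.5 34
python3 -m jog '[[[0.25,0,0],0,0.24],[[0.25,0,0],0,0.24],[[0.25,0,0],0,0.24],[[0.25,0,0],0,0.24],[[0.25,0,0],0,0.24],[[0.25,0,0],0,0.24],[[0.25,0,0],0,0.24],[[0.25,0,0],0,0.24],[[0.25,0,0],0,0.24],[[0.25,0,0],0,0.24]]'
python3 go.py 544.6 52.5 34
cat > look.py <<'E'
import sys
from workcell import viewer;import cv2,numpy as np
t=viewer.grab_frame("top")["color"][140:300,100:420];s=viewer.grab_frame("scene")["color"][130:320,90:470]
t=cv2.resize(t,(700,350),interpolation=2);s=cv2.resize(s,(500,250),interpolation=2);s=cv2.copyMakeBorder(s,0,0,0,200,0)
cv2.imwrite(sys.argv[1],np.vstack([t,s])[:,:,::-1])
E
python3 look.py pics/p2.png
```

```text
time_s: 7.2
ee_pos: [560.4, -44.0, 34.6]
ee_rot: [178.9, 1.0, 99.2]
force: [0.3, -2.5, 1.0]
gripper_width: 22.2
[560.4 -44.   34.6] [178.92   0.97  99.25] w 22.220859271690475 tool shift cm [ 9.77 -0.   -0.11] heading 99.2497255063204 F [ 0.3 -2.5  1. ] t 7.2
time_s: 8.45
ee_pos: [556.4, -17.8, 34.5]
ee_rot: [178.9, 1.0, 99.3]
force: [0.6, -2.8, 1.9]
gripper_width: 21.8
[556.4 -17.8  34.5] [178.88   1.    99.25] w 21.840764733128253 tool shift cm [ 7.13 -0.03 -0.07] heading 99.25196194451755 F [ 0.6 -2.8  1.9] t 8.45
```

View pics/p2.png

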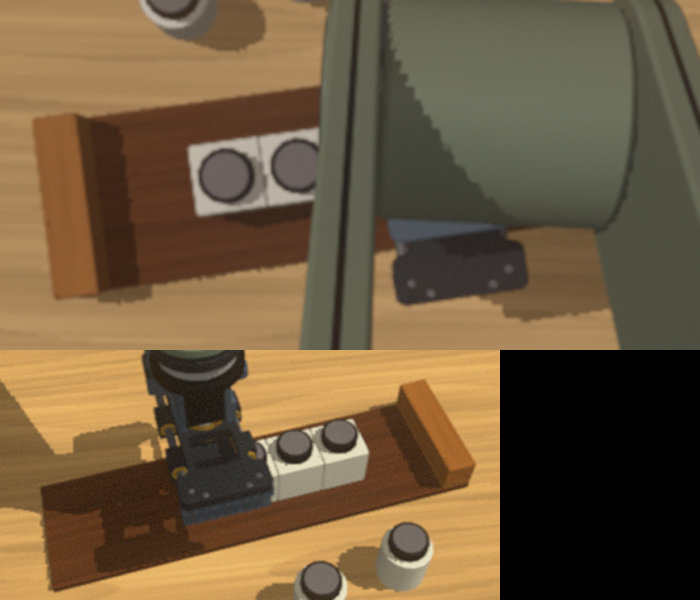

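The row moves as one block, straight along the board, with its leading face at top-view crop x≈190 and the stop's face at ≈80–100. About 71 mm remain.

```bash
python3 -m jog '[[[0.2,0,0],0,0.24],[[0.25,0,0],0,0.24],[[0.25,0,0],0,0.24],[[0.25,0,0],0,0.24],[[0.25,0,0],0,0.24],[[0.25,0,0],0,0.24],[[0.25,0,0],0,0.24],[[0.25,0,0],0,0.24],[[0.25,0,0],0,0.24],[[0.25,0,0],0,0.24]]'
python3 go.py 544.6 52.5 34
python3 -m jog '[[[0.25,0,0],0,0.24],[[0.25,0,0],0,0.24],[[0.25,0,0],0,0.24],[[0.25,0,0],0,0.24],[[0.25,0,0],0,0.24],[[0.25,0,0],0,0.24],[[0.25,0,0],0,0.24],[[0.25,0,0],0,0.24],[[0.25,0,0],0,0.24],[[0.25,0,0],0,0.24]]'
python3 go.py 544.6 52.5 34
python3 -m jog '[[[0.15,0,0],0,0.24],[[0.15,0,0],0,0.24],[[0.15,0,0],0,0.24],[[0.15,0,0],0,0.24]]'
python3 go.py 544.6 52.5 34
```

```text
time_s: 9.8
ee_pos: [552.5, 7.8, 34.4]
ee_rot: [178.8, 1.0, 99.3]
force: [0.2, -3.7, 2.4]
gripper_width: 21.9
[552.5   7.8  34.4] [178.83   1.02  99.26] w 21.92920781693301 tool shift cm [ 4.54 -0.06 -0.04] heading 99.25884499632275 F [ 0.2 -3.7  2.4] t 9.8
time_s: 11.05
ee_pos: [548.4, 34.0, 34.2]
ee_rot: [178.8, 1.0, 99.3]
force: [0.6, -3.9, 3.0]
gripper_width: 21.7
[548.4  34.   34.2] [178.8    1.04  99.26] w 21.74648020355724 tool shift cm [ 1.88 -0.08 -0.02] heading 99.26269980352764 F [ 0.6 -3.9  3. ] t 11.05
time_s: 11.55
ee_pos: [547.4, 40.4, 34.1]
ee_rot: [178.8, 1.0, 99.3]
force: [0.5, -3.7, 3.2]
gripper_width: 21.6
[547.4  40.4  34.1] [178.8    1.05  99.27] w 21.585967201939326 tool shift cm [ 1.24 -0.08 -0.01] heading 99.26741180098068 F [ 0.5 -3.7  3.2] t 11.55
```

```bash
for i in 1; do :; done
python3 -m jog '[[[0.12,0,0],0,0.24],[[0.12,0,0],0,0.24],[[0.12,0,0],0,0.24],[[0.12,0,0],0,0.24],[[0.12,0,0],0,0.24],[[0.12,0,0],0,0.24]]'
python3 -m jog '[[[0.1,0,0],0,0.24],[[0.1,0,0],0,0.24]]'
python3 go.py 544.6 52.5 34
python3 look.py pics/p3.png
```

```text
time_s: 12.3
ee_pos: [546.1, 47.9, 34.0]
ee_rot: [178.8, 1.0, 99.3]
force: [0.6, -3.1, 3.7]
gripper_width: 21.5
time_s: 12.55
ee_pos: [545.7, 50.1, 33.9]
ee_rot: [178.8, 1.0, 99.3]
force: [0.3, -3.1, 2.6]
gripper_width: 22.0
[545.7  50.1  33.9] [178.81   1.05  99.26] w 22.04225024210543 tool shift cm [ 0.26 -0.07 -0.02] heading 99.26455994261516 F [ 0.3 -3.1  2.6] t 12.55
```

View pics/p3.png

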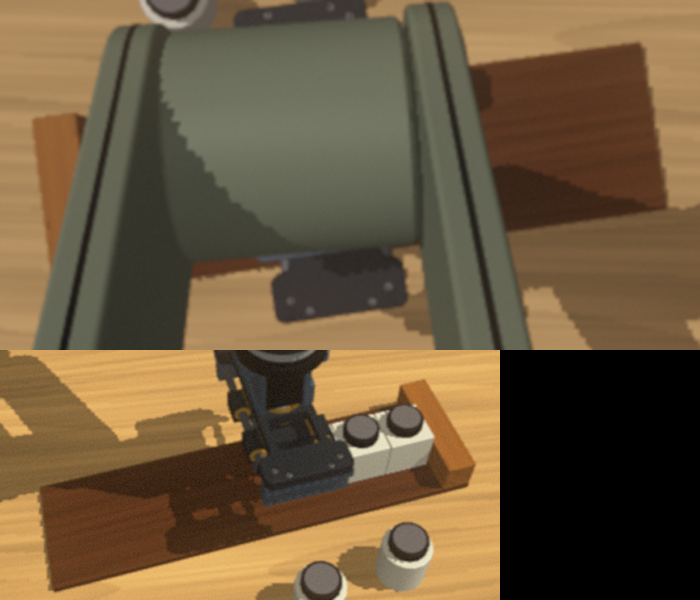

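The top view is blocked by the arm. In the scene view the leading pot is almost at the stop (crop 432,440). I'll creep on and watch the force.

```bash
python3 -m jog '[[[0.1,0,0],0,0.24],[[0.1,0,0],0,0.24]]'
python3 -m jog '[[[0.1,0,0],0,0.24],[[0.1,0,0],0,0.24]]'
python3 -m jog '[[[0.08,0,0],0,0.24],[[0.08,0,0],0,0.24]]'
```

```text
time_s: 12.9
ee_pos: [545.3, 52.1, 33.8]
ee_rot: [178.8, 1.0, 99.3]
force: [0.5, -3.7, 2.5]
gripper_width: 22.2
time_s: 13.15
ee_pos: [545.4, 52.2, 33.9]
ee_rot: [178.8, 1.3, 99.4]
force: [1.2, -8.1, 3.0]
gripper_width: 22.1
time_s: 13.4
ee_pos: [545.4, 52.1, 33.9]
ee_rot: [178.8, 1.4, 99.4]
force: [1.7, -6.8, 2.3]
gripper_width: 22.1
```

It is blocked at y=52.2 (predicted 52.5), and the force rose to 8 N, so the row is against the stop. I back off gently, lift and clear the view.

```bash
python3 -m jog '[[[-0.1,0,0],0,0.24],[[-0.3,0,0],0,0.24],[[-1,0,0],0,0.24],[[-3,0,0],0,0.24],[[-4,0,0],0,0.24],[[0,0,-2],0,0.24],[[0,0,-5],0,0.24],[[-1,0,-5],0,0.24],[[-5,0,-3],0,0.24],[[-5,0,0],0,0.24]]'
python3 -m jog '[[[-6,0,0],0,0.24],[[-6,0,0],0,0.24],[[-6,0,0],0,0.24],[[-6,0,0],0,0.24],[[0,0,0],0,0.24]]'
python3 look.py pics/p4.png
python3 - <<'E'
from workcell import viewer;from h import *
f=viewer.grab_frame("top");m,F,N,E=frame_of(f)
hsv=cv2.cvtColor(f["color"],cv2.COLOR_RGB2HSV);ok=np.zeros(hsv.shape[:2],bool);ok[165:290,110:410]=1
a=np.radians(99.1);d=np.array([np.cos(a),np.sin(a)]);n=np.array([d[1],-d[0]])
W=ray(f,big(ok&(hsv[...,1]<70))[0][:,0],54)[:,:2];u=W@d;v=W@n-541.5
print("row u",u.min(),u.max(),"v",np.percentile(v,[2,98]),"board",F[2],N[2])
mid=(u>u.min()+12)&(u<u.max()-12)
for s in(W[mid&(v>np.mean(v))],W[mid&(v<np.mean(v))]):print("side",line(s)[2])
C=np.array(m["caps"])[:,:2];print("caps",C@d,C@n-541.5)
E
```

```text
time_s: 14.65
ee_pos: [572.0, -139.8, 189.6]
ee_rot: [179.3, 1.1, 99.6]
force: [0.8, 0.5, -0.5]
gripper_width: 21.6
time_s: 15.28
ee_pos: [611.3, -388.5, 192.9]
ee_rot: [179.2, 1.0, 99.4]
force: [0.1, 0.7, 0.8]
gripper_width: 21.9
row u -19.401421644034922 120.3972131916133 v [-19.45699069  27.56458197] board 99.05454 99.148994
side 98.92885
side 99.03052
caps [95.64017253 49.84943895  4.13808333] [3.90549961 3.84865906 3.60282099]
```

View pics/p4.png

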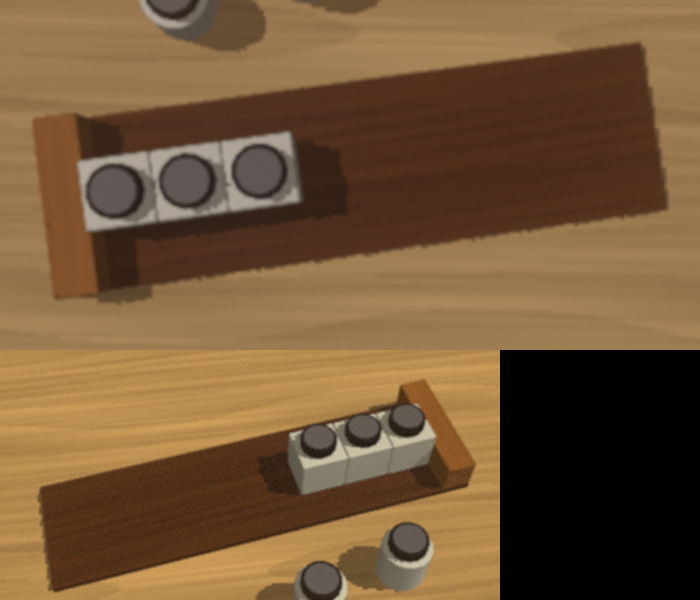

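The row stands closed and straight against the stop (top-view crop x≈82) and the robot is clear. I'm handing it in.

```bash
python3 -c "
from workcell import job_done;print(job_done())"
```

```text
the job is handed in; nothing more can be done
None
```

The three pots now stand against the wooden stop in a closed, straight row. I pushed them there as one block, about 122 mm at roughly 20 mm/s, with both narrowed fingers low on the back face of pot_c. When the leading pot met the stop, the tool force rose from about 3–4 N to 8 N; I then backed off, lifted and moved clear. The clock stood at 15.3 s after the last move.

Last checks:
- **At the stop:** the leading face is at 120.4 mm along the board axis, and the stop's inner face is at 120.8 mm. That agrees within the measuring accuracy, and the block was stopped at y = 52.2 mm where I had predicted 52.5 mm.
- **In line:** the row lies at 98.9–99.0° and the board at 99.1°. It sits about 4 mm to the +x side of the centre line, where it started.
- **Closed and straight:** the caps are 45.7–45.8 mm apart and within 0.3 mm of one line.
- **Upright and undisturbed:** all three pots look upright, and the objects beside the board that appear in the last picture have not moved. The figurine was outside that picture.

Two things were less certain. My first cap positions before the push disagreed by a few mm with the row's outline because shadows disturbed the fit, so I relied on the outline. The arm also blocked the top view near the end of the push, so there I had only the scene camera and the force to go by.

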